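# Hang a hook-in shelf bracket on a ripening-rack upright

## Robot

A 7-joint arm with a two-finger parallel gripper is mounted at the origin on the work surface. World frame = base frame: x ahead of the robot, y to its left, z up, the work surface at z = 0. Lengths are in mm, angles in rad, forces in N, time in s.
With the tool pointing down it reaches from about 400 to 900 mm from the base axis. Payload 5.6 kg.
Tool frame: the origin (TCP) lies midway between the tips of the shut fingers; the grasp point (between the pads) lies 19 mm behind it; x points along the fingers, y is the direction in which the jaws open and shut, and the axes are right-handed (so a half turn about x gives the same grasp; the last joint's range is limited). The gripper opens to 92 mm and grips with 3 to 60 N. Pads are 20 mm wide; open, the fingers measure 128 mm over their backs; the gripper's body (75 mm by 189 mm) begins 69 mm behind the grasp point.
Start: joints at [1.255, 0.468, -0.012, 1.603, 0.006, 1.071, -0.056], TCP at [175.086, -625.982, 214.592] pointing down, gripper open.
Joint ranges: [-2.53, 2.53], [-0.31, 2.02], [-1.57, 1.55], [0.28, 2.44], [-1.29, 4.43], [0.15, 1.84], [-2.92, 2.92]. Speed limits (rad/s): [2.57, 2.57, 3.14, 3.14, 3.14, 3.14, 3.14].

## Interface

Orientations are given as a rotation vector (axis times angle).
In Python, from cell import robot, grip, kin, viewer gives the robot as it stands. Calls block until the motion is done:
- robot.movep(position, orientation): joint-space move of the TCP to a pose.
- robot.servo_line(position, feed=150, rotation=None): straight line of the TCP; rotation=None keeps the orientation; feed is the mean speed in mm/s.
- robot.goto_joints(angles): joint-space move.
- grip(opening, newtons=None): opening from 0.0 (shut) to 1.0 (fully open); newtons is the grip in N (None keeps the last); returns when the fingers have stopped.
- robot.hold(seconds).
- kin.ik(position, orientation): joint angles nearest the present ones, or None.
- robot.observe(): the state.
- viewer.read_camera(name): name is "side" or "top"; returns the picture (400x640x3 uint8, red, green, blue); there is no depth.
- viewer.camera_info(name): a dict with "camera_matrix" (3x3 intrinsics, pixels), "R" (3x3) and "t" (3): a world point X has camera coordinates R X + t. Camera axes: x right, y down, z forward; pixel columns grow to the right and rows downward; lengths in mm; the calibration is good to about 2 mm. A picture is of the moment at which its call begins. camera_info takes no time and is no camera call.
A pose or a line that the arm cannot do raises robot.IKError and nothing moves.
- robot.job_done(): hands the job in, once; it reports no verdict.
Trained networks look in the newest picture that a camera, given by its name, has taken for a name from the list of things; names that differ only in an ending like _2 or _b are one class to them, and where a whole thing is asked for, a point or a joint stands for the part that bears it (a point fixed in the world has none). Each returns a list of dicts, best first, with "confidence" (0 to 1); they miss things now and then, are a little off and sometimes report something else, mostly with a low value. They report only what shows in the picture. A call takes as long as a camera call. They do not tell look-alikes from the thing itself.
- viewer.silhouettes(name, camera): "mask" (400x640 bool, what is visible of it).
- viewer.pinpoint(name, camera): "at" ([x, y, z] in mm, in the coordinates of the camera as it stood for that picture, good to about 4 mm: a listed point, or the origin of a listed thing).
The state is a dict: "t": time; "joints": joint angles; "joint_velocities": joint speeds; "joint_torque": joint torques, N m; "tcp_pos": TCP position; "tcp_rot": TCP orientation; "contact_force": force on the tool from outside, world axes, zero at the start; "wrist_torque": the same for the moment, N m; "grip_width": opening from 0.0 (shut) to 1.0 (fully open).
Only numpy, scipy, OpenCV 4.12 (cv2) and the standard library are available. Lean on these libraries where they do the work, as an engineer would, in place of code of your own. Each camera call takes 0.05 s, during which the arm holds its last target. There are 200 camera calls.

## Task

Swing the dust cover on the short rack upright fully aside so that it hangs level and the two slots are bare, then take the shelf bracket that has the two hooks (not the one with the flat screw flange), put both hooks into the slots and push the bracket down until it sits fully home and the little forked latch has swung over its ear. Feel for the slots, as their height differs from upright to upright; let go of the bracket and leave everything else on the table where it is.

Things in the scene. Friction and masses are not known exactly. Their poses are not given: they have to be found in the camera images.
- upright: Fixed hollow steel post, 56 mm wide, 200 mm tall, on a dark steel foot plate (190 x 150 x 10 mm, reaching 40 mm out in front). Origin: on the plane of the slotted face, on its centre line, at table level. x points straight out of the slotted face (the hung bracket's beam sticks out along +x), y level along the face, z up. Hollow behind a 5 mm thick slotted front strip.
- home (a point): On the slotted face's centre line, 70 mm above the table: MEAN height of the underside of a bracket hung fully home. The strip with the slots is clamped up to 12 mm higher or lower, differing each time and not given: feel or look for the slots. Two upright slots on the centre line, 14 mm wide, 36 mm high; bottom edges 16 and 76 mm above the true home height; strip top 133 mm above it.
- cover (a joint): Aluminium dust cover, 40 x 152 x 4 mm, 3 to 7 mm in front of the slotted face, turning in its plane about one pin at y = 0, z = 33 mm of the upright. 0 = upright over the slots (stop), in rad, growing as its top goes to the upright's +y; 1.57 = level at the +y side (stop). Friction 0.05 N m: near 0 it stays; pushed past about 0.6 it falls open by itself. Blocks the hooks unless open.
- cover_knob (a point): Middle of the black round peg handle on the dust cover: 16 mm across, sticking out along the upright's x (from 7 to 60 mm in front of the slotted face), 128 mm from the cover's pin. Can be pushed sideways with shut fingers.
- hook_bracket: Loose steel bracket, 0.27 to 0.47 kg, standing upright on the table. Origin: on the back face of its end plate, mid-width, at the underside. x runs along the beam away from the plate, z up. End plate 8 mm thick (x 0 to 8), 44 wide, 100 tall. Home: necks of the hooks on the slots' bottom edges, back face 0 to 3 mm from the slotted face, axes parallel to the upright's.
- beam_grip (a point): Top of the hook bracket's beam, 75 mm from the plate's back face: where to grip, from above, across the 24 mm width (y). Beam 24 mm wide, 40 mm high (z 0 to 40 of the bracket), x 8 to 138 mm.
- upper_hook (a point): Lower end of the upper hook, at x -11, y 0, z 60 mm of the hook bracket. Two alike hooks on the back face, 10 mm wide, reaching to x = -14: neck at z 16 to 24 and 76 to 84, tip (x -8 to -14) going 16 mm down from the neck: 24 mm high in all. They enter the slots with the underside 16 to 28 mm above the true home height; lowering then hooks them behind the strip.
- ear (a point): Middle of the ear that works the latch: a steel tab at the -y edge of the hook bracket's end plate, x 0 to 8, y -22 to -36, z 4 to 14 mm of the bracket.
- latch (a joint): Steel two-pronged latch at the strip's -y side, pivot at y = -50 mm, 5 mm above true home height, prongs within 8 mm of the face, turning in its plane. 0 = open (start), rad; the ear meets the lower prong about 12 mm above home and turns it going down; 0.5 to 0.62 when fully home, upper prong then over the ear. Stiff: 6 N rising to 12 N turns it, the bracket's weight does not; stays where left.
- screw_bracket: Loose steel bracket of the other kind: same beam, but a plain flange 70 mm wide and 85 mm tall with four screw holes and no hooks. Not to be used; it may stand in either place. Origin and axes as for the hook bracket.
- jar: Loose closed amber glass jar, 76 mm across, 115 mm tall. Origin: centre of underside.
- small_cheese: Loose small cheese wheel, 124 mm across, 55 mm tall. Origin: centre of underside.
- wedge: Loose wooden block, 85 x 40 x 30 mm. Origin: centre of underside.
- bowl: Loose steel bowl, 120 mm across, 50 mm tall. Origin: centre of underside.
Not all that is in view belongs to the job. Leave any pink or purple look-alike of the hook_bracket alone.

How it is judged:
By the outcome, as a careful person would: the job done as asked, in the order asked, and still so for the second after the job is handed in, with the robot touching nothing.
It also fails if it takes over 67 s, if anything falls off the work surface, if the arm or the gripper's body presses on something with over 40 N, if the wrist force passes 120 N, or if a joint passes its speed limit or range.

## Working session

There is one attempt and no reset: what is moved stays moved. The work goes in short steps, each a Python script; the robot and the scene stay as the last script left them, time stands still between calls to the robot, and variables do not carry over. Pictures are saved under pics/ and viewed, about 8 in all and at most 12, crops included, and the job is handed in when it is done.

```bash
ls; mkdir -p pics; cat > h.py <<'E'
import numpy as np, cv2
from cell import robot, grip, kin, viewer
from scipy.spatial.transform import Rotation as Ro
def shot(cam,fn=None):
    im=viewer.read_camera(cam)
    if fn: cv2.imwrite('pics/'+fn,im[:,:,::-1])
    return im
def toworld(cam,p):
    c=viewer.camera_info(cam); return np.array(c['R']).T@(np.array(p)-np.array(c['t']))
def proj(cam,X):
    c=viewer.camera_info(cam); q=np.array(c['camera_matrix'])@(np.array(c['R'])@np.array(X,float)+np.array(c['t'])); return q[:2]/q[2]
def pin(name,cam,n=3):
    for d in viewer.pinpoint(name,cam)[:n]:
        w=toworld(cam,d['at']); print(name,cam,round(d['confidence'],2),w.round(1),proj(cam,w).round(0))
E
python3 - <<'E'
from h import *
a=shot('side');b=shot('top')
cv2.imwrite('pics/a.png',a[:,:,::-1]);cv2.imwrite('pics/b.png',b[:,:,::-1])
for c in('side','top'):
    for n in ['upright','home','cover_knob','hook_bracket','beam_grip','upper_hook','ear','screw_bracket','jar','small_cheese','wedge','bowl','latch','cover']:
        try: pin(n,c)
        except Exception as e: print(n,c,e)
s=robot.observe();print(s['t'],s['tcp_rot'],s['contact_force'],Ro.from_rotvec(s['tcp_rot']).as_matrix().round(2))
for c in('side','top'):
    i=viewer.camera_info(c);print(c,-np.array(i['R']).T@np.array(i['t']))
E
```

```text
pics
upright side 0.64 [460.3 174.9  -2.4] [317. 257.]
home side 0.94 [459.7 171.3  65.9] [318. 240.]
home side 0.24 [ 474.1 -241.7   -5. ] [367. 180.]
cover_knob side 0.36 [493.1 157.5 156.8] [310. 210.]
hook_bracket side 0.93 [331.6 550.3  -2.5] [291. 384.]
hook_bracket side 0.82 [444.3  -9.1  -3.9] [348. 221.]
hook_bracket side 0.76 [269.2 300.6  -3.2] [359. 314.]
beam_grip side 0.78 [191.2 294.6  39. ] [390. 314.]
beam_grip side 0.74 [434.3  -6.   59.9] [351. 208.]
beam_grip side 0.71 [508.6 -44.5  38.7] [335. 199.]
upper_hook side 0.86 [339.4 561.4  58.7] [285. 373.]
upper_hook side 0.63 [432.5  -6.3  55.9] [352. 209.]
upper_hook side 0.59 [275.9 303.   61. ] [358. 298.]
ear side 0.78 [430.1 -33.2  11.6] [355. 215.]
ear side 0.69 [260.9 331.3   7.7] [358. 322.]
ear side 0.66 [305.2 564.3  12.3] [298. 392.]
screw_bracket side 0.67 [510.6 -44.2  43. ] [335. 198.]
screw_bracket side 0.62 [ 475.4 -244.6   -5.4] [367. 180.]
screw_bracket side 0.56 [491.7 157.8 156.4] [310. 210.]
jar side 0.91 [746.8 -29.5  -3. ] [272. 190.]
small_cheese side 0.7 [736.7 352.7   3.6] [204. 262.]
wedge 
[... 1302 characters left out ...]
8.1 -30.9   2.7] [339. 135.]
small_cheese top 0.88 [736.6 345.7  -3.1] [229. 142.]
wedge top 0.8 [ 727.7 -204.5   -0. ] [390. 140.]
wedge top 0.4 [ 7.492e+02 -3.000e+01 -2.000e-01] [339. 135.]
latch top it knows: beam_grip, bowl, cover_knob, ear, home, hook_bracket, jar, screw_bracket, small_cheese, upper_hook, upright, wedge
cover top it knows: beam_grip, bowl, cover_knob, ear, home, hook_bracket, jar, screw_bracket, small_cheese, upper_hook, upright, wedge
1.3 [ 2.07552341  0.28478069 -2.07553163] [-0.14759413  0.36366435  0.73391764] [[-0.    0.27 -0.96]
 [-0.   -0.96 -0.27]
 [-1.    0.    0.  ]]
side [ 55.82900679 965.42099499 974.54101538]
top [ 351.05171644   31.60513798 1200.71733129]
```

View pics/a.png

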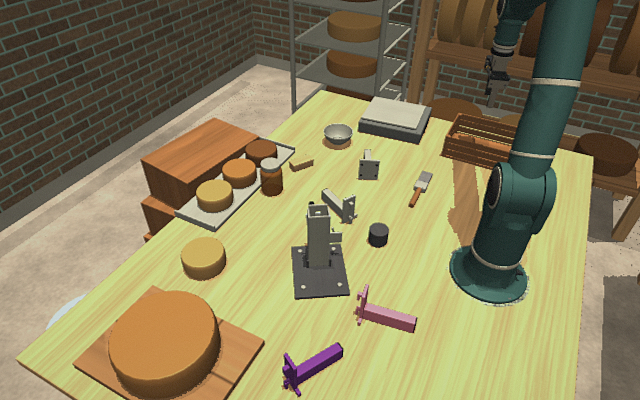

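View pics/b.png

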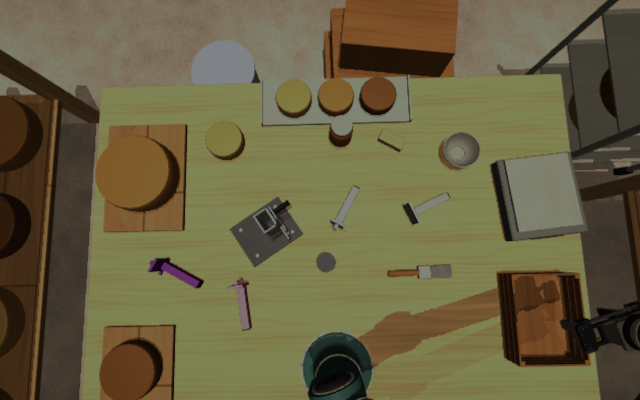

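```bash
python3 - <<'E'
import cv2,numpy as np
a=cv2.imread('pics/a.png');b=cv2.imread('pics/b.png')
l=cv2.resize(a[140:300,280:400],None,fx=3.6,fy=3.6,interpolation=cv2.INTER_CUBIC)
r=cv2.resize(b[170:280,225:365],None,fx=2.6,fy=2.6,interpolation=cv2.INTER_CUBIC)
o=np.zeros((580,800,3),np.uint8);o[:l.shape[0],:l.shape[1]]=l
o[:r.shape[0],434:434+r.shape[1]]=r;cv2.imwrite('pics/c.png',o)
E
```

```text
(no output)
```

View pics/c.png

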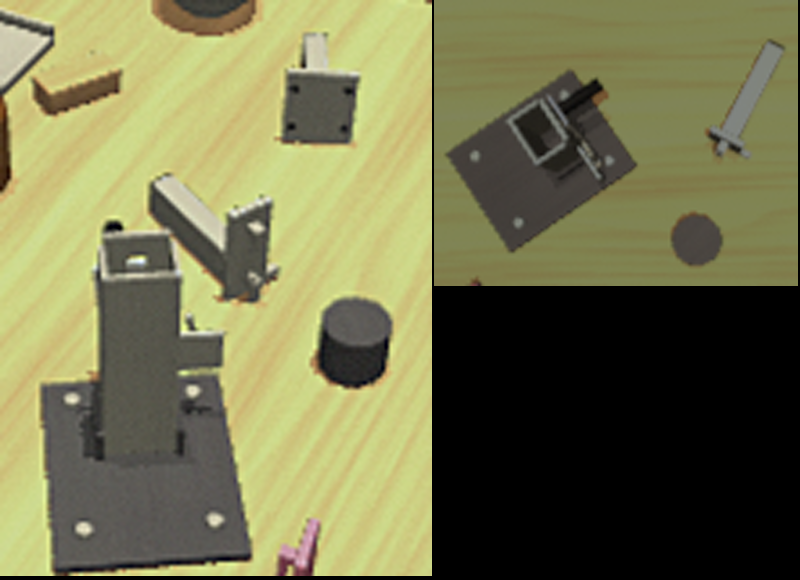

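Steel candidates in the side image are (340,205), which has two hooks and an ear, and (368,165), a flange with four holes. The pink (385,312) and purple (310,368) ones are look-alikes. The one at (340,205) is the bracket to take. Next I fit the poses to the silhouettes.

```bash
cat > fit.py <<'E'
from h import *
from scipy.optimize import differential_evolution
UP=[(-150,40,-75,75,0,10),(-56,0,-28,28,0,200)]
BR=[(0,8,-22,22,0,100),(8,138,-12,12,0,40),(-14,0,-5,5,0,24),(-14,0,-5,5,60,84),(0,8,-36,-22,4,14)]
K=4
def render(boxes,p,cam,z0=0):
    ca,sa=np.cos(p[2]),np.sin(p[2]); m=np.zeros((400*K,640*K),np.uint8); c=viewer.camera_info(cam)
    for b in boxes:
        P=np.array([(x,y,z) for x in b[:2] for y in b[2:4] for z in b[4:]],float)
        W=np.c_[p[0]+ca*P[:,0]-sa*P[:,1],p[1]+sa*P[:,0]+ca*P[:,1],P[:,2]+z0]
        q=(W@np.array(c['R']).T+np.array(c['t']))@np.array(c['camera_matrix']).T
        q=((q[:,:2]/q[:,2:]+.5)*K).round().astype(np.int32)
        cv2.fillConvexPoly(m,cv2.convexHull(q),1)
    return cv2.resize(m.astype(np.float32),(640,400),interpolation=cv2.INTER_AREA)
def fit(boxes,masks,g,dy=.5,z0=0):
    def cost(p):
        s=0
        for cam,m in masks.items():
            r=render(boxes,p,cam,z0); s+=1-np.minimum(r,m).sum()/np.maximum(r,m).sum()
        return s
    o=differential_evolution(cost,[(g[0]-25,g[0]+25),(g[1]-25,g[1]+25),(g[2]-dy,g[2]+dy)],maxiter=25,popsize=8,seed=1)
    return o.x,o.fun
def mask(name,cam,w):
    q=proj(cam,w); best=None
    for d in viewer.silhouettes(name,cam):
        ys,xs=np.nonzero(d['mask']); 
        if abs(xs.mean()-q[0])+abs(ys.mean()-q[1])<30: print(name,cam,d['confidence'],xs.size); return d['mask'].astype(np.float32)
E
python3 - <<'E'
from fit import *
mu={c:mask('upright',c,(430,215,60)) for c in('side','top')}
mb={c:mask('hook_bracket',c,(490,-40,30)) for c in('side','top')}
for nm,B,M,g in(('up',UP,mu,(461,173,-.9)),('br',BR,mb,(442,-10,-.47))):
    M={k:v for k,v in M.items() if v is not None}
    print(nm,*fit(B,M,g))
    for k in M: print(k,*fit(B,{k:M[k]},g))
E
```

```text
upright side 0.82 3381
upright top 0.89 2484
hook_bracket side 0.79 689
hook_bracket top 0.86 308
up [463.06089021 173.80200138  -0.97781438] 0.2105662226676941
side [463.3935207  175.13537716  -0.97253136] 0.09969240427017212
top [462.65798227 171.99649921  -0.98839357] 0.10593461990356445
br [443.86851821 -10.21994803  -0.50060849] 0.3568120002746582Traceback (most recent call last):
  File "<stdin>", line 7, in <module>
  File "fit.py", line 21, in fit
    o=differential_evolution(cost,[(g[0]-25,g[0]+25),(g[1]-25,g[1]+25),(g[2]-dy,g[2]+dy)],maxiter=25,popsize=8,seed=1)
    return fun(*args, **kwargs)
    ret = solver.solve()
    next(self)
    ~~~~^^^^^^
    energy = self.func(parameters)
    return self.f(x, *self.args)
           ~~~~~~^^^^^^^^^^^^^^^
  File "fit.py", line 19, in cost
    r=render(boxes,p,cam,z0); s+=1-np.minimum(r,m).sum()/np.maximum(r,m).sum()
  File "fit.py", line 7, in render
    ca,sa=np.cos(p[2]),np.sin(p[2]); m=np.zeros((400*K,640*K),np.uint8); c=viewer.camera_info(cam)
                                                                           ~~~~~~~~~~~~~~~~~~^^^^^
ValueError: time passes only in moves, steps and waits
```

```bash
python3 - <<'E'
s=open('h.py').read()
s=s.replace("def toworld","_c={}\ndef ci(n):\n    if n not in _c: _c[n]=viewer.camera_info(n)\n    return _c[n]\ndef toworld").replace("c=viewer.camera_info(cam)","c=ci(cam)")
s+='''
def frame(p):
    ca,sa=np.cos(p[2]),np.sin(p[2])
    return lambda x,y,z: [p[0]+ca*x-sa*y,p[1]+sa*x+ca*y,z]
def down(yaw,s=1):
    x=np.array([0,0,-1.]);y=s*np.array([-np.sin(yaw),np.cos(yaw),0]);return Ro.from_matrix(np.c_[x,y,np.cross(x,y)]).as_rotvec()
U=(463.1,173.8,-.978); B=(443.9,-10.2,-.50)
def st():
    o=robot.observe(); return round(o['t'],2),np.round(o['tcp_pos'],1),np.round(o['contact_force'],1),round(o['grip_width'],3)
def uloc(p,P=U):
    ca,sa=np.cos(P[2]),np.sin(P[2]);d=np.array(p)-[P[0],P[1],0];return np.array([ca*d[0]+sa*d[1],-sa*d[0]+ca*d[1],d[2]])
'''
open('h.py','w').write(s)
f=open('fit.py').read().replace("c=viewer.camera_info(cam)","c=ci(cam)");open('fit.py','w').write(f)
E
python3 - <<'E'
from h import *
u=frame(U)
for s in(1,-1):
    for n,P,y in(('knob',u(38,-45,138),U[2]),('hung',u(75,0,70),U[2]),('pick',frame(B)(75,0,9),B[2])):
        print(s,n,np.round(kin.ik(P,down(y,s)),2))
E
```

```text
1 knob [ 0.64  0.61 -1.23  2.06  0.71  0.98 -0.37]
1 hung [ 0.39  0.64 -0.87  1.99  0.67  0.82 -0.26]
1 pick [ 0.56  0.68 -0.67  2.03  0.68  0.67  0.51]
-1 knob [-1.08  0.34  0.9   2.16 -0.38  0.8  -2.49]
-1 hung [-0.97  0.61  0.89  2.07 -0.68  0.78 -2.21]
-1 pick [ 0.16  0.57 -0.16  2.05  0.17  0.54 -2.2 ]
```

```bash
python3 - <<'E'
from h import *
u=frame(U); r=down(U[2])
grip(0.0,20)
robot.movep(u(38,-70,260),r); print(st())
robot.servo_line(u(38,-60,136),feed=200); print(st())
robot.servo_line(u(38,-30,136),feed=100);print(st())
for th in np.arange(0.1,1.01,.15):
    robot.servo_line(u(38,128*np.sin(th)-24,33+128*np.cos(th)-25),feed=120); print(round(th,2),st())
robot.servo_line(u(38,60,220),feed=250)
shot('top','d.png');shot('side','e.png');pin('cover_knob','side');pin('cover_knob','top');print(u(33,128,33))
a=cv2.imread('pics/d.png')[170:290,220:380];b=cv2.imread('pics/e.png')[150:310,250:410]
cv2.imwrite('pics/f.png',np.hstack([cv2.resize(a,(533,400),interpolation=2),cv2.resize(b,(400,400),interpolation=2)])[:,:800] if 0 else np.hstack([cv2.resize(a,(440,330),interpolation=2),cv2.resize(b,(330,330),interpolation=2)]))
print(st())
E
```

```text
(5.58, array([426.6, 102.4, 259.9]), array([-0.3,  0.3, -0.1]), 0.002)
(6.35, array([435.1, 109.2, 136.7]), array([ 0.4, -0.3,  0.7]), 0.006)
(6.8, array([459.5, 125.6, 136.4]), array([-0.5,  0.1, -1.4]), 0.004)
0.1 (7.11, array([474.7, 136. , 135.3]), array([-1.3, -1.3, -0.4]), 0.004)
0.25 (7.42, array([490.2, 146.5, 131.9]), array([-0.1, -0.7,  0.7]), 0.006)
0.4 (7.72, array([505.2, 156.7, 125.7]), array([-0.4,  0.3, -1. ]), 0.003)
0.55 (8.03, array([519.4, 166.3, 116.9]), array([-0.6, -0.1, -0.4]), 0.008)
0.7 (8.34, array([532.3, 174.9, 105.7]), array([ 0.2,  0.2, -0.1]), 0.005)
0.85 (8.65, array([543.7, 182.6,  92.3]), array([-1. , -0.5,  0.6]), 0.002)
1.0 (8.96, array([553.3, 189. ,  77. ]), array([-0.3, -0.3,  0.2]), 0.005)
cover_knob side 0.97 [591.4 218.4  30.7] [271. 243.]
cover_knob side 0.52 [508.8 -46.8  39.5] [335. 198.]
[np.float64(587.6973732085291), np.float64(217.94175562360988), 33]
(9.89, array([533.4, 175.6, 218.4]), array([0.5, 0. , 0.9]), 0.004)
```

View pics/f.png

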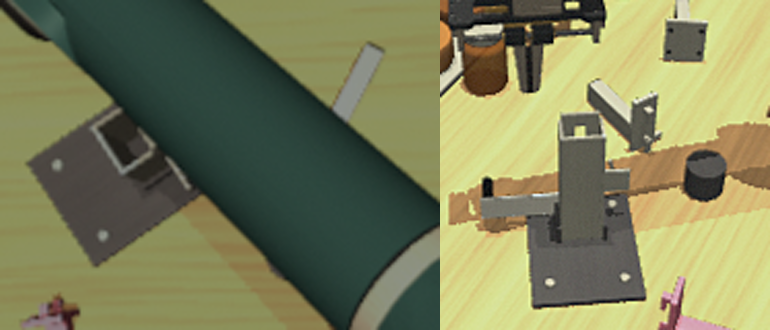

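```bash
cat >> h.py <<'E'
def creep(u,a,b,step,thr,axis,feed=40,verbose=False):
    """creep from a to b (upright frame) until force along axis (upright frame) exceeds thr"""
    a,b=np.array(a,float),np.array(b,float);L=np.linalg.norm(b-a);n=int(np.ceil(L/step))
    f0=robot.observe()['contact_force']; F0=np.array(f0)
    for i in range(1,n+1):
        robot.servo_line(u(*(a+(b-a)*min(1,i*step/L))),feed=feed)
        o=robot.observe(); f=np.array(o['contact_force'])-F0; fu=uloc(f+[U[0],U[1],0])
        if verbose: print(i,uloc(o['tcp_pos']).round(1),fu.round(1))
        if np.dot(fu,axis)>thr: return i,uloc(o['tcp_pos']),fu
    return None,uloc(o['tcp_pos']),fu
E
python3 - <<'E'
from h import *
u=frame(U)
robot.servo_line(u(-15,64,220),feed=250); robot.servo_line(u(-15,64,172),feed=200)
print(st()); a=creep(u,(-15,64,172),(-15,32,172),1.5,4,(0,1,0)); print(a,st())
robot.servo_line(u(-15,64,172),feed=200);robot.servo_line(u(-15,64,225),feed=250)
robot.servo_line(u(-15,-64,225),feed=250); robot.servo_line(u(-15,-64,172),feed=200)
print(st()); b=creep(u,(-15,-64,172),(-15,-32,172),1.5,4,(0,-1,0)); print(b,st())
robot.servo_line(u(-15,-64,172),feed=200);robot.servo_line(u(-15,-64,225),feed=250);print(st())
E
```

```text
(10.65, array([508. , 221.3, 171.6]), array([ 0.6,  0.9, -0.1]), 0.005)
(17, array([-15.07902394,  41.38613232, 172.45354248]), array([ 0.67829877,  8.66580117, -6.37448877])) (14.9, array([489. , 209.4, 172.5]), array([ 8.2,  5.2, -6.4]), 0.005)
(16.61, array([401.8, 151.9, 171.9]), array([-0.1,  0.6,  0.2]), 0.005)
(13, array([-14.96948385, -46.61240728, 171.76015601]), array([ 0.39603028, -8.76573401,  8.0710669 ])) (19.86, array([416.1, 160.2, 171.8]), array([-7.2, -4.6,  8.2]), 0.003)
(20.47, array([403.1, 150.9, 226. ]), array([-0.4, -0.2,  0.5]), 0.008)
```

```bash
sed -i 's/^U=(463.1,173.8,-.978)/U=(460.9,172.35,-.978)/' h.py; python3 - <<'E'
from h import *
u=frame(U);b=frame(B)
grip(1.0)
robot.movep(b(75,0,150),down(B[2])); print(st())
robot.servo_line(b(75,0,9),feed=200); print(st())
grip(0.0,60); print(st())
robot.servo_line(b(75,0,109),feed=200); print(st())
robot.servo_line(u(125,0,101),feed=250,rotation=down(U[2])); print(st(),uloc(robot.observe()['tcp_pos']))
shot('top','g.png');shot('side','h.png')
from fit import *
M={c:mask('hook_bracket',c,u(125,0,110)) for c in('side','top')};M={k:v for k,v in M.items() if v is not None}
pin('hook_bracket','top');pin('upper_hook','top');pin('hook_bracket','side')
print('expected',u(50,0,92),U[2])
a=cv2.imread('pics/g.png')[150:290,240:400];c=cv2.imread('pics/h.png')[150:290,240:400]
cv2.imwrite('pics/i.png',np.hstack([cv2.resize(a,(400,350),interpolation=2),cv2.resize(c,(400,350),interpolation=2)]))
E
```

```text
(22.78, array([509.6, -44.8, 150.4]), array([-0. ,  0.1,  0.4]), 1.001)
(23.64, array([510.5, -45.5,  10. ]), array([-0.7,  0.2,  0.4]), 0.995)
(24.68, array([509.5, -46.6,   8.9]), array([-1.5, -1.2,  1. ]), 0.258)
(25.32, array([508.9, -46.5, 108.1]), array([-0.3,  0. , -3.2]), 0.259)
(25.98, array([529.6,  68.3,  99.5]), array([ 0.3, -0.6, -3.4]), 0.255) [124.71429731  -1.14656357  99.54546867]
hook_bracket side 0.78 239
hook_bracket top 0.66 210
hook_bracket top 0.82 [333.1 548.9  -6. ] [166. 263.]
hook_bracket top 0.69 [261.9 294.8  -3.2] [243. 284.]
hook_bracket top 0.6 [484.8 129.2  96.8] [290. 211.]
upper_hook top 0.8 [340.6 561.5  59.5] [153. 261.]
upper_hook top 0.63 [274.9 297.3  54.6] [238. 281.]
upper_hook top 0.48 [481.  138.  152.5] [285. 210.]
hook_bracket side 0.78 [489.2 130.4  87.6] [316. 222.]
hook_bracket side 0.68 [330.5 550.   -0.8] [292. 384.]
expected [np.float64(488.8341213177574), np.float64(130.88091674265263), 92] -0.978
```

View pics/i.png

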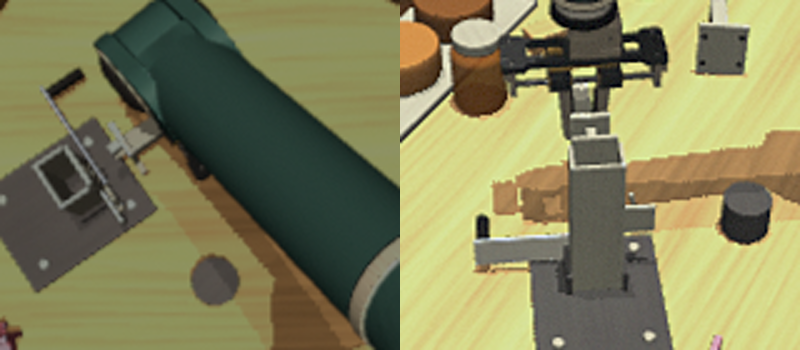

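```bash
python3 - <<'E'
from h import *
u=frame(U)
for und in (92,104,81):
    z=und+9
    robot.servo_line(u(97,0,z),feed=150)
    print(und,st(),uloc(robot.observe()['tcp_pos']).round(1))
    r=creep(u,(97,0,z),(75,0,z),3,8,(1,0,0),verbose=True,feed=60)
    print('->',r[0],st()[0])
    if r[1][0]<83: break
E
```

```text
92 (26.67, array([514.7,  92.5, 101.2]), array([-0. , -0.3, -2.8]), 0.257) [ 96.3   0.  101.2]
1 [ 94.4  -0.  101. ] [-0.7  0.1  0.2]
2 [ 90.9  -0.  101. ] [ 0.  -0.7 -0.4]
3 [ 87.7   0.  101. ] [-0.2 -0.1 -0.5]
4 [ 84.7   0.  101. ] [-0.2  0.6 -0.2]
5 [ 81.7   0.  101. ] [-1.   1.3 -0.1]
6 [ 78.7   0.  101. ] [ 0.6 -0.7 -0.7]
7 [ 7.60e+01 -1.00e-01  1.01e+02] [-0.2  0.3 -0.2]
8 [ 75.9  -0.2 101. ] [ 5.3 -0.7 -1.1]
-> None 28.67
```

```bash
python3 - <<'E'
from h import *
u=frame(U)
robot.servo_line(u(76.3,0,90),feed=60); print(uloc(robot.observe()['tcp_pos']).round(1),st())
r=creep(u,(76.3,0,90),(76.3,0,62),2,32,(0,0,1),verbose=True,feed=40)
print(r,st())
E
```

```text
[75.9  0.9 90. ] (29.0, array([504. , 109.9,  90. ]), array([ 2.9,  0.2, -1.6]), 0.254)
1 [76.   1.1 88.4] [-0.5  0.5  4. ]
2 [76.   1.1 86.5] [-1.5  2.2  5.1]
3 [76.1  1.2 84.5] [-0.9  2.8  6.3]
4 [76.1  1.3 82.6] [-0.9  3.3  7.1]
5 [76.3  1.5 80.9] [-1.3  2.3  9.2]
6 [76.9  1.4 79.1] [-0.2  2.1 10.8]
7 [76.9  1.7 78.5] [-0.1 -2.5 24.1]
8 [77.1  1.9 78.1] [-0.7 -7.9 41.3]
(8, array([77.05904803,  1.88190785, 78.12688893]), array([-0.74445785, -7.85831589, 41.29596239])) (31.0, array([505.5, 109.5,  78.1]), array([-4. , -3.6, 39.7]), 0.258)
```

```bash
python3 - <<'E'
from h import *
u=frame(U)
robot.servo_line(u(76.5,.5,77.5),feed=40); print(st())
grip(0.75); print(st())
robot.servo_line(u(76.5,.5,200),feed=200)
robot.movep(u(260,-150,260),down(U[2])); robot.hold(.3); print(st())
shot('top','j.png');shot('side','k.png')
from fit import *
pin('hook_bracket','top',4);pin('hook_bracket','side',4);pin('ear','side');pin('ear','top');pin('beam_grip','side');pin('beam_grip','top');pin('cover_knob','side')
print('exp origin',u(1.5,0,69.3),'ear',u(5,-29,78),'grip',u(76,0,109))
a=cv2.imread('pics/j.png')[180:270,230:330];c=cv2.imread('pics/k.png')[190:290,270:370]
cv2.imwrite('pics/l.png',np.hstack([cv2.resize(a,(400,360),interpolation=2),cv2.resize(c,(400,360),interpolation=2)]))
E
```

```text
(31.25, array([504.6, 109. ,  78.9]), array([-0.8, -0.5, 18.8]), 0.258)
(32.05, array([504. , 109.2,  77.5]), array([-0.7,  0.6, -0.8]), 0.752)
(34.08, array([ 481.9, -126. ,  259.9]), array([ 0.2,  0.1, -0. ]), 0.75)
hook_bracket top 0.96 [264.2 297.3  -2.6] [242. 283.]
hook_bracket top 0.83 [331.7 550.2  -5.6] [165. 264.]
hook_bracket top 0.82 [457.2 171.8  76.7] [277. 221.]
hook_bracket side 0.59 [264.7 298.   -5.1] [361. 314.]
hook_bracket side 0.55 [331.3 551.7  -2.9] [291. 385.]
hook_bracket side 0.44 [591.3 221.3  27.7] [271. 245.]
ear side 0.83 [307.6 566.5   9.1] [297. 393.]
ear side 0.69 [259.6 331.5   6.9] [358. 322.]
ear side 0.38 [736.1 354.9   3.8] [204. 263.]
ear top 0.96 [259.9 324.8   9.7] [232. 285.]
ear top 0.78 [306.6 559.8   9. ] [160. 272.]
ear top 0.77 [440.1 154.8  80.8] [282. 226.]
beam_grip side 0.64 [186.8 294.1  37.4] [392. 315.]
beam_grip side 0.62 [300.5 486.5  38.8] [316. 358.]
beam_grip side 0.5 [502.3 110.6 110.2] [315. 211.]
beam_grip top 0.92 [294.7 479.   40.9] [181. 276.]
beam_grip top 0.79 [504.8 106.9 112.4] [297. 203.]
beam_grip top 0.57 [193.3 288.4  37.5] [242. 307.]
cover_knob side 0.69 [590.6 221.1  29.6] [271. 244.]
exp origin [np.float64(461.7380236395327), np.float64(171.10592750227957), 69.3] ear [np.float64(439.6413438425143), np.float64(152.00130130996592), 78] grip [np.float64(503.3598644029913), np.float64(109.316993448832), 109]
```

View pics/l.png

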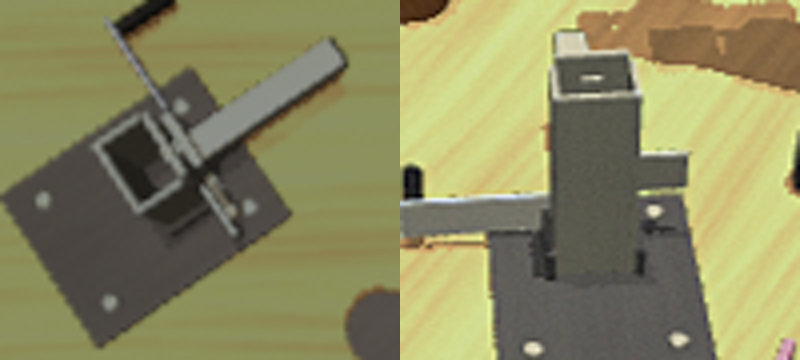

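```bash
python3 - <<'E'
from h import *
u=frame(U)
grip(0.0,20)
robot.movep(u(54,0,190),down(U[2])); robot.servo_line(u(54,0,116),feed=120); print(st())
r=creep(u,(54,0,116),(54,0,98),1.5,30,(0,0,1),verbose=True,feed=40)
robot.servo_line(u(54,0,190),feed=150)
robot.movep(u(260,-150,260),down(U[2])); robot.hold(.3); print(st())
shot('top');shot('side');pin('beam_grip','top');pin('ear','top')
E
```

```text
(37.39, array([491.5, 127.7, 116.5]), array([0.4, 0.9, 0.1]), 0.004)
1 [ 54.2   0.3 115. ] [ 0.9 -0.9 -0.6]
2 [ 54.  -0. 113.] [ 0.6 -1.1  0.3]
3 [ 54.1   0.3 112.2] [ 0.3 -3.8  6.8]
4 [ 54.1   0.6 111.9] [ 0.1 -6.4 18.2]
5 [ 54.2   0.9 111.7] [-0.9 -9.8 30.9]
(40.67, array([ 481.9, -126. ,  259.9]), array([-0.6,  0.5, -0. ]), 0.001)
beam_grip top 0.83 [296.8 482.5  42. ] [180. 275.]
beam_grip top 0.76 [503.6 106.7 112.3] [297. 204.]
beam_grip top 0.69 [192.  283.1  39.4] [243. 308.]
ear top 0.97 [439.  151.8  85. ] [283. 226.]
ear top 0.93 [259.4 327.2   8.5] [232. 285.]
ear top 0.59 [305.1 559.1   7.4] [160. 272.]
```

```bash
python3 - <<'E'
from h import *
shot('top','m.png');shot('side','n.png')
u=frame(U); q=proj('side',u(4,-42,77)); t=proj('top',u(4,-42,77)); print(q,t)
o=[]
for f,c in(('a.png',q),('n.png',q),('b.png',t),('m.png',t)):
    x,y=c.astype(int); o.append(cv2.resize(cv2.imread('pics/'+f)[y-20:y+20,x-27:x+27],(399,296),interpolation=cv2.INTER_CUBIC))
cv2.imwrite('pics/o.png',np.vstack([np.hstack(o[:2]),np.hstack(o[2:])]))
E
```

```text
[331.90877942 235.08791385] [285.59408396 229.65940624]
```

View pics/o.png

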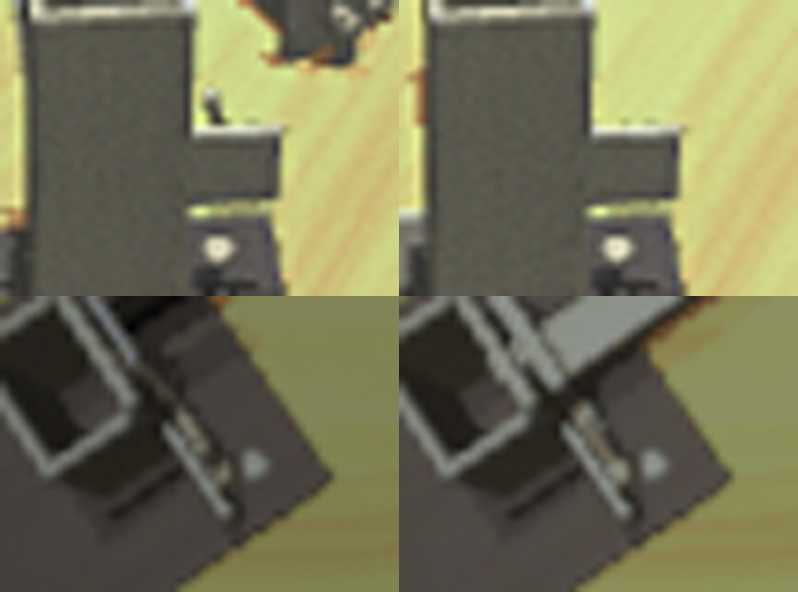

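The upper prong showed above the mount before (side image, about (331,221)). It has now swung down out of sight, and in the top view the latch bar closes up to the plate edge. Handing in.

```bash
python3 - <<'E'
from h import *
print(st()); robot.job_done()
E
```

```text
(40.97, array([ 481.7, -127. ,  260. ]), array([ 0. ,  0.1, -0.2]), 0.005)
the job is handed in; nothing more can be done
```

The dust cover is open, the steel two-hook bracket is hung in the slots and released, and I handed the job in at about 41 s. The only loose thing I moved was the bracket.

- **Cover:** I pushed it open by its knob and it fell level. The knob was measured at about (591, 218, 31) mm, close to where it should hang.
- **Finding the slots:** Touching both sides of the post put its centre line 2.6 mm off my camera estimate, so I corrected for that. The hooks then went in on the first try, with the bracket's underside at about 92 mm.
- **Seating:** Lowering met the latch with force rising to about 11–12 N over about 12 mm, then a hard stop at over 40 N. Pressing the released beam from above with 31 N did not move it further.
- **Latch:** Before-and-after pictures show the upper prong swung down from its open position. The side camera cannot see the closed latch over the ear directly.

**Disagreement:** the home height came out at 69.3 mm from the gripped push and about 72 mm from pressing on the beam top afterwards. I put this down to slip in the grip; both lie within the 64–76 mm range that the insertion height implies.

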